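# Empty the mould, close it on its dowels and hold it shut

### The job

Lift the finished casting out of the lower mould half and set it down in the open parts tray, standing on its round foot; do not drop it in from above. Then pick up the upper mould half by its grip, lower it the right way round over the two dowels (large hole on large dowel) until the halves meet face to face, and finish there with the gripper still holding the upper half and pressing it firmly down, with a push of about 15 N. Leave the jars standing where they are.

Things in the scene. Friction and masses are not known exactly. Their poses are not given: they have to be found in the camera images.
- mould_lower: Lower mould half, fixed: aluminium block 90 x 140 mm (its x, y) on a dark base flange 100 x 154 mm. Origin: centre of its underside on the bench; z up; flat upper (parting) face at z = 30 mm. In the middle a round cavity 47 mm wide, 10 mm deep. Two upright steel dowels stand 22 mm above the parting face, at y = +50 mm (large) and y = -50 mm (small). Turned up to 0.4 rad.
- cavity (a point): Centre of the cavity's floor, 20 mm above the bench.
- dowel_large (a point): Foot of the large dowel (14 mm thick, tapered tip, 22 mm tall), on its axis, level with the parting face (30 mm above the bench). It is the dowel towards world +y.
- dowel_small (a point): Foot of the small dowel (10 mm thick, tapered tip, 22 mm tall), on its axis, level with the parting face.
- mould_upper: Upper mould half, loose, 0.28 to 0.42 kg: aluminium plate 84 x 134 x 32 mm (its x, y, z) standing on its parting face on the bench, left or right of the lower half, with a grip rib on top. Origin: centre of its underside (the parting face); z up. Closed, the origin is 30 mm above the bench at the lower half's centre, axes along the lower half's. Starts turned up to 0.5 rad.
- grip (a point): Point to grip at, 56 mm above the centre of the upper half's underside, inside its black upright grip rib: flat sides, 16 mm thick (x), 60 mm long (y), from 32 to 72 mm above the underside. Fingers close along the plate's x.
- hole_large (a point): Centre, at the underside, of the upper half's 16 mm hole (plate y = +50 mm, towards world +y at the start). Both holes run right through, show from above, have 1 mm clearance all round on their dowels and are chamfered below.
- hole_small (a point): Centre, at the underside, of the upper half's 12 mm hole (plate y = -50 mm).
- casting: Finished metal casting, loose, 0.09 kg, a small display stand: round foot 44 mm wide and 9 mm thick, above it a round stem 20 mm wide up to 34 mm above the origin, which is the centre of its underside. z is its axis. It stands loosely in the cavity, its foot 1 mm below the parting face, so the stem rises 24 mm above that face.
- tray: Open grey parts tray fixed on the bench, on the other side of the lower half: 120 x 150 mm (x, y), 22 mm high, walls 4 mm, floor 4 mm thick; origin: centre of its underside, z up. Turned up to 0.3 rad. (A fixed frame rail runs along y behind the work at x = 0.59 to 0.63 m, 0.53 to 0.57 m above the bench: keep the wrist clear of it.)
- jar_near: Small jar with a lid, 39 mm wide, 40 mm high, bystander; origin at the centre of its underside.
- jar_far: Small jar with a lid, 43 mm wide, 44 mm high, bystander; origin at the centre of its underside.
Not all that is in view belongs to the job. Leave any orange look-alike of the casting alone.

How it is judged:
On the way, in this order (a step that is already met when the one before it is completed fails the run):
1. the casting is lifted clear of the lower mould half (height (world z) of casting above 0.05 m), for 0.1 s.
2. the casting stands released on the tray's floor (x of casting in the frame of tray between -0.045 and 0.045 m and y of casting in the frame of tray between -0.06 and 0.06 m and z of casting in the frame of tray below 0.01 m and angle between casting's own z axis and vertical below 0.15 rad and contact force between the fingers and casting below 0.1 N and linear speed of casting below 0.03 m/s), for 0.2 s.
3. the upper half is lifted off the bench (height (world z) of mould_upper above 0.06 m), for 0.1 s.
4. the halves are closed face to face on their dowels (distance between hole_large and dowel_large below 0.003 m and distance between hole_small and dowel_small below 0.003 m), for 0.1 s.
At the end, for the whole second after the job is handed in: Casting upright (0.15 rad), released, at rest on the tray floor, within 45 x 60 mm (x, y) of its centre; both holes of the upper half within 3 mm (height included) of their own dowels' feet; fingers on the upper half with over 3 N, the halves pressed together with over 8 N in all (all of step 2 and all of step 4 and contact force between mould_upper and mould_lower above 8 N and contact force between the fingers and mould_upper above 3 N); the arm keeps its last pose, push and grip.
It fails at once if the casting is let go over the tray with its foot more than 31 mm above the tray's floor (x of casting in the frame of tray between -0.045 and 0.045 m and y of casting in the frame of tray between -0.06 and 0.06 m and z of casting in the frame of tray above 0.035 m and contact force between anything else and casting below 0.01 N).
It fails at once if a jar is moved more than 30 mm (distance of any of jar_near, jar_far from where it was at the start of the episode above 0.03 m).
It also fails if it takes over 58 s, if anything falls off the work surface, if the arm or the gripper's body presses on something with over 40 N, if the wrist force passes 120 N, or if a joint passes its speed limit or range.

### The arm

A 7-joint arm with a two-finger parallel gripper is mounted at the origin on a cart in front of the work surface, level with it; the furniture and walls round the work are solid. World frame = base frame: x ahead of the robot, y to its left, z up, the work surface at z = 0. Lengths are in m, angles in rad, forces in N, time in s.
With the tool pointing down it reaches from about 0.4 to 0.875 m from the base axis. Payload 4.4 kg.
Tool frame: the origin (TCP) lies midway between the tips of the shut fingers; the grasp point (between the pads) lies 19 mm behind it (ctrl.grip_point_offset is the distance from the TCP to the grasp point, in m); z points along the fingers, y is the line along which they close (so a half turn about z gives the same grasp; the last joint's range is limited). The gripper opens to 85 mm and grips with 20 to 120 N. Pads are 22 mm wide; open, the fingers measure 114 mm over their backs; the gripper's body (76 mm by 85 mm) begins 54 mm behind the grasp point. The pads swing forward as they close: fully open they stand 13 mm farther back than shut.
Start: joints at [-1.397, 0.628, 0.038, 1.517, -0.027, 0.996, -0.02], TCP at [0.154, 0.631, 0.231] pointing down, gripper open.
Joint ranges: [-3.06, 3.06], [-0.37, 2.12], [-1.25, 1.32], [0.18, 2.47], [-1.1, 4.24], [0.23, 1.98], [-2.94, 2.94]. Speed limits (rad/s): [2.57, 2.57, 3.14, 3.14, 3.14, 3.14, 3.14].

### API

Orientations are given as a unit quaternion [w, x, y, z].
In Python, from workcell import monitor, optics, workorder, ctrl gives the robot as it stands.
- The arm moves only by the tool drive_tool, never from a script. Its argument "series" is a list that holds one entry, the list of rows, each a list of 7 numbers: the closure, from -1 (fully open) to 1 (shut), then the shift along the world's x, y, z in units of 50 mm (1.0 is 50 mm), then the turn, a rotation vector about the world's x, y, z in rad. In form: [[[gripper, x, y, z, wx, wy, wz], ...]]. A call has 1 to 20 rows; each row is the pose to reach, as a shift and turn from the pose commanded when the call began; what a row does not reach only later rows make up. A row lasts 1/10 s, in which the tool goes at most 50 mm and 8.59 degrees, less where a joint would pass 70% of its speed; a pose out of reach is approached as far as the arm can. A call with a gripper value outside its range is refused whole. The fingers move at their own pace and stop on an object; "squeeze" is the grip in N (left out, the last holds). Time passes only in rows, so rows that repeat a pose let the fingers close. It gives the time, the measured TCP pose, the force, the opening and the grip force at its end, in the units of the state.
- monitor.get_obs(): the state, without advancing time (a new reading comes with each control period).
- optics.read_camera(name): name is "side" or "top" or "wrist"; returns a dict with "color" (384x512x3 uint8, red, green, blue), "fx", "fy", "cx", "cy" (pixels), "rvec" (rotation vector, rad) and "tvec" (3), from world to camera coordinates, as OpenCV has them. Camera axes: x right, y down, z forward; pixel columns grow to the right and rows downward; lengths in m; the calibration is good to about 2 mm. A picture is of the moment at which its call begins. There is no depth.
- workorder.finish_job(): hands the job in; it is judged then, once.
The state is a dict: "t": time; "q": joint angles; "joint_velocities": joint speeds; "joint_torque": joint torques, N m; "tool_pos": TCP position; "orientation": TCP orientation; "ft_force": force on the tool from outside, world axes, zero at the start; "ft_torque": the same for the moment, N m; "width": finger opening in m; "grasp_force": force on a finger pad.
Only numpy, scipy, OpenCV 4.12 (cv2) and the standard library are available. Lean on these libraries where they do the work, as an engineer would, in place of code of your own. Each camera call takes 0.05 s, during which the arm holds its last target. There are 200 camera calls.

## Working session

There is one attempt and no reset: what is moved stays moved. The work goes in short steps, Python scripts to look and compute and a tool call to move; the robot and the scene stay as the last step left them, time stands still between calls to the robot, and variables do not carry over. Pictures are saved under pics/ and viewed, at most 10 in all, crops included, and the job is handed in when it is done.

Besides the shell and the picture viewer there is one more tool, called in YAML: its name, and indented under it one key for each argument. drive_tool: Moves the arm, as the interface text tells. Its arguments: {"type":"object","properties":{"series":{"type":"array"},"squeeze":{"type":"number"}},"required":["series"]}

```bash
mkdir -p pics
cat > h.py <<'E'
import numpy as np, cv2
from workcell import monitor, optics, workorder, ctrl
def cam(n,save=None):
    c=optics.read_camera(n); c['K']=np.array([[c['fx'],0,c['cx']],[0,c['fy'],c['cy']],[0,0,1.]])
    c['R']=cv2.Rodrigues(np.array(c['rvec'],float))[0]; c['t']=np.array(c['tvec'],float).ravel()
    if save: cv2.imwrite(save,cv2.cvtColor(c['color'],cv2.COLOR_RGB2BGR))
    return c
def unproj(c,uv,z):
    uv=np.atleast_2d(np.array(uv,float)); d=np.c_[(uv-[c['cx'],c['cy']])/[c['fx'],c['fy']],np.ones(len(uv))]@c['R']
    o=-c['R'].T@c['t']; return o+d*((z-o[2])/d[:,2])[:,None]
def proj(c,p):
    return cv2.projectPoints(np.atleast_2d(np.array(p,float)),np.array(c['rvec'],float),c['t'],c['K'],None)[0].reshape(-1,2)
E
python3 - <<'E'
from h import *
import pickle
d={n:cam(n) for n in('top','side')}
pickle.dump(d,open('c.pkl','wb'))
for n in d:
    cv2.imwrite(f'pics/{n}0.png',cv2.resize(cv2.cvtColor(d[n]['color'],cv2.COLOR_RGB2BGR),(800,600),interpolation=cv2.INTER_CUBIC))
    print(n,d[n]['K'][0],-d[n]['R'].T@d[n]['t'],d[n]['R'].round(3).tolist())
o=monitor.get_obs();print(o['t'],o['tool_pos'],o['orientation'],o['width'],ctrl.grip_point_offset)
E
```

```text
top [466.59616639   0.         259.05332837] [ 0.33763129 -0.01732855  1.29456759] [[0.018, -1.0, -0.025], [-0.994, -0.016, -0.105], [0.105, 0.027, -0.994]]
side [458.14366318   0.         254.57742535] [-0.19117731 -0.2102878   1.32692112] [[0.281, -0.96, -0.004], [-0.842, -0.244, -0.481], [0.461, 0.138, -0.877]]
0.1 [0.15421431 0.63086058 0.23048956] [-9.56960090e-05  1.19608954e-01  9.92820705e-01 -8.58153247e-04] 0.08555113862399759 0.0187
```

View pics/top0.png

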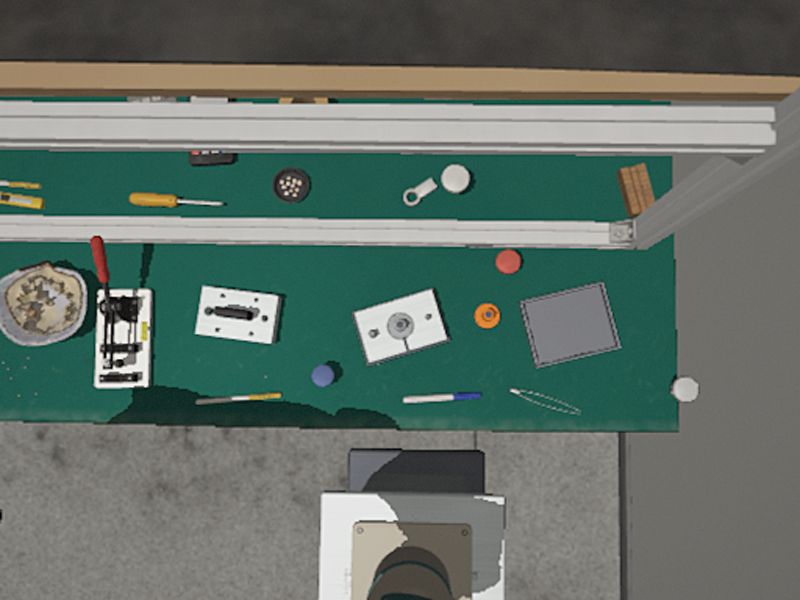

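View pics/side0.png

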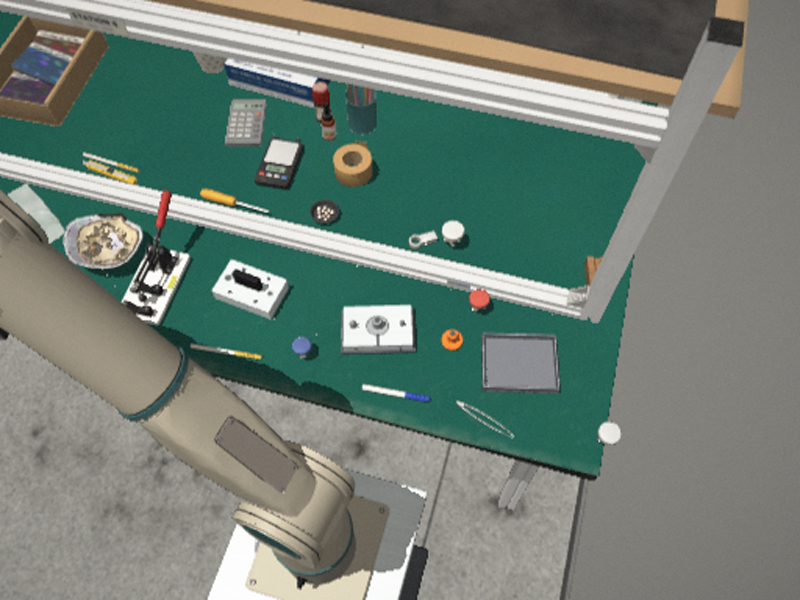

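The top view shows the lower mould at (400,325), holding the grey casting, and the tray at (570,324). The upper half with its black rib is at (238,313). The jars are blue (322,375) and red (508,262). There are two candidates for the casting: grey at (400,325) and orange at (487,316). The grey one fits, because it sits in the cavity between the dowels; the orange one is the look-alike. The crop below should confirm this.

Run:
```python
from h import *
import pickle
d=pickle.load(open('c.pkl','rb'));c=d['top'];s=.64
P=lambda pts,z:unproj(c,np.array(pts)*s,z).round(4)[:,:2].tolist()
print('dowels tip',P([(374,333),(429,315)],.052),'cast',P([(400,324)],.054))
print('lower corners',P([(353,313),(433,289),(450,340),(369,364)],.03))
print('upper corners',P([(202,286),(284,293),(277,343),(195,336)],.032))
print('tray',P([(522,299),(606,283),(620,347),(538,366)],.022))
print('jars',P([(322,375),(508,262)],.04),'orange',P([(487,316)],.034))
img=cv2.cvtColor(c['color'],cv2.COLOR_RGB2BGR)
a=cv2.resize(img[175:245,115:290],None,fx=4.5,fy=4.5,interpolation=cv2.INTER_CUBIC)
b=cv2.resize(img[160:240,225:400],None,fx=4.5,fy=4.5,interpolation=cv2.INTER_CUBIC)[:280]
cv2.imwrite('pics/crop1.png',np.vstack([a[:300],b]))
```

```text
dowels tip [[0.4252, 0.0682], [0.4577, -0.0253]] cast [[0.4412, 0.0239]]
lower corners [[0.4612, 0.1072], [0.5056, -0.0318], [0.4168, -0.0625], [0.3728, 0.0771]]
upper corners [[0.5045, 0.3746], [0.4943, 0.2292], [0.4064, 0.2383], [0.4162, 0.3827]]
tray [[0.4913, -0.1878], [0.5218, -0.3342], [0.4102, -0.3572], [0.3748, -0.2157]]
jars [[0.3523, 0.1569], [0.5535, -0.1611]] orange [[0.4593, -0.1259]]
```

View pics/crop1.png

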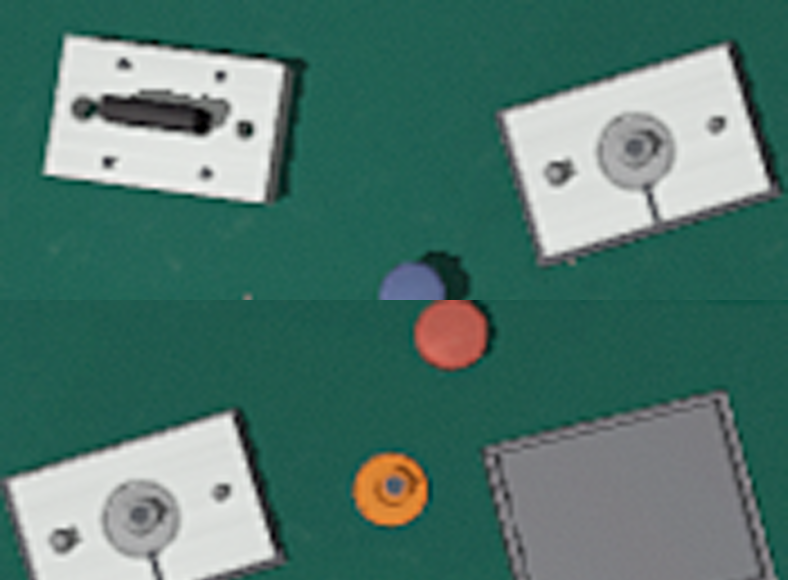

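The crop confirms it: the grey casting stands in the cavity (crop 635,150) between the large dowel on the left and the small one on the right. The orange part stands free on the bench. I'll move over the casting, with the fingers closing along the mould's x.

drive_tool:
  series:
    - [[-1, 5.72, -12.17, 0.4, 0, 0, -0.995], [-1, 5.72, -12.17, 0.4, 0, 0, -0.995], [-1, 5.72, -12.17, 0.4, 0, 0, -0.995], [-1, 5.72, -12.17, 0.4, 0, 0, -0.995], [-1, 5.72, -12.17, 0.4, 0, 0, -0.995], [-1, 5.72, -12.17, 0.4, 0, 0, -0.995], [-1, 5.72, -12.17, 0.4, 0, 0, -0.995], [-1, 5.72, -12.17, 0.4, 0, 0, -0.995], [-1, 5.72, -12.17, 0.4, 0, 0, -0.995], [-1, 5.72, -12.17, 0.4, 0, 0, -0.995], [-1, 5.72, -12.17, 0.4, 0, 0, -0.995], [-1, 5.72, -12.17, 0.4, 0, 0, -0.995], [-1, 5.72, -12.17, 0.4, 0, 0, -0.995], [-1, 5.72, -12.17, 0.4, 0, 0, -0.995], [-1, 5.72, -12.17, 0.4, 0, 0, -0.995], [-1, 5.72, -12.17, 0.4, 0, 0, -0.995], [-1, 5.72, -12.17, 0.4, 0, 0, -0.995], [-1, 5.72, -12.17, 0.4, 0, 0, -0.995], [-1, 5.72, -12.17, 0.4, 0, 0, -0.995], [-1, 5.72, -12.17, 0.4, 0, 0, -0.995]]

```text
t: 2.1
tool_pos: [0.4402, 0.0237, 0.2513]
orientation: [-0.0, 0.578, 0.816, 0.0]
ft_force: [0.7, -0.1, 0.2]
width: 0.0853
grasp_force: 0.0
```

Run:
```python
from h import *
import pickle
d=pickle.load(open('c.pkl','rb'))
d['w1']=c=cam('wrist');pickle.dump(d,open('c.pkl','wb'))
cv2.imwrite('pics/w1.png',cv2.resize(cv2.cvtColor(c['color'],cv2.COLOR_RGB2BGR),(800,600),interpolation=cv2.INTER_CUBIC))
print(c['K'][0],-c['R'].T@c['t'],c['R'].round(3).tolist())
o=monitor.get_obs();print(o['t'],o['tool_pos'],o['orientation'],o['q'],o['ft_force'])
```

```text
[332.49204203   0.         256.79758436] [0.41669207 0.09314131 0.39397046] [[0.944, 0.331, -0.0], [0.317, -0.905, 0.285], [0.094, -0.269, -0.959]]
2.15 [0.44020326 0.0234734  0.25133771] [-8.51635001e-05  5.78466166e-01  8.15706371e-01  5.49090387e-05] [-0.44855999  0.32799178  0.43709479  2.05261961 -0.19167079  0.79923678
  0.43949523] [-0.29353399  0.97148217  0.23582241]
```

View pics/w1.png

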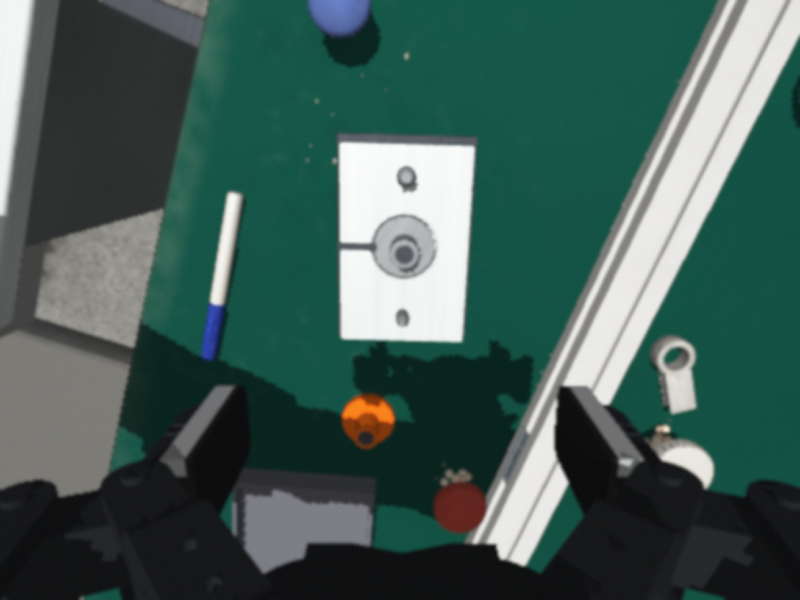

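The wrist view shows the mould face with corners near (339,142), (475,146), (463,342) and (341,340), and the stem top near (404,253). I'll fit the rectangles from the contours.

```bash
cat >> h.py <<'E'
def rect(c,p0,z,thr=170,r=.11):
    """centre, yaw (long side = y), sides of the white face nearest p0 at height z"""
    im=c['color'].astype(int); m=(im.min(2)>thr).astype(np.uint8)
    n,l,st,ce=cv2.connectedComponentsWithStats(m)
    best=None
    u0=proj(c,[*p0,z])[0]
    k=min((i for i in range(1,n) if st[i,4]>300),key=lambda i:np.hypot(*(ce[i]-u0)))
    big=cv2.resize((l==k).astype(np.float32)*1,None,fx=1,fy=1)
    cn=max(cv2.findContours((l==k).astype(np.uint8),cv2.RETR_EXTERNAL,cv2.CHAIN_APPROX_NONE)[0],key=cv2.contourArea)
    h=cv2.convexHull(cn).reshape(-1,2)
    P=unproj(c,h,z)[:,:2].astype(np.float32)
    (x,y),wh,a=cv2.minAreaRect(P*1000)
    b=cv2.boxPoints(((x,y),wh,a))/1000
    e=[b[1]-b[0],b[2]-b[1]]; L=max(e,key=np.linalg.norm); L=L*np.sign(L[1])
    return np.round([x/1000,y/1000,np.arctan2(-L[0],L[1]),min(wh),max(wh)],4), st[k,4]
E
python3 - <<'E'
from h import *
import pickle
d=pickle.load(open('c.pkl','rb'))
for n in('top','side','w1'):
  for thr in (130,160,190):
    print(n,thr,'L',rect(d[n],(.439,.0226),.03,thr),'U',rect(d[n],(.455,.306),.032,thr) if n!='w1' else '')
print('w1 dowel tips',unproj(d['w1'],np.array([(406,173),(402,313)])*.64,.052)[:,:2],'stem',unproj(d['w1'],np.array([(404,253)])*.64,.054)[:,:2])
E
```

```text
top 130 L (array([4.411000e-01, 2.560000e-02, 3.086000e-01, 9.310920e+01,
       1.433577e+02]), np.int32(1717)) U (array([ 4.560000e-01,  3.122000e-01, -1.090000e-01,  8.622770e+01,
        1.367341e+02]), np.int32(1297))
top 160 L (array([4.413000e-01, 2.540000e-02, 3.114000e-01, 9.107130e+01,
       1.410612e+02]), np.int32(1539)) U (array([ 4.560000e-01,  3.122000e-01, -1.119000e-01,  8.535230e+01,
        1.357392e+02]), np.int32(1253))
top 190 L (array([4.410000e-01, 2.500000e-02, 3.126000e-01, 8.969050e+01,
       1.399345e+02]), np.int32(1376)) U (array([ 4.554000e-01,  3.123000e-01, -1.118000e-01,  8.343810e+01,
        1.341393e+02]), np.int32(1155))
side 130 L (array([4.385000e-01, 2.330000e-02, 3.219000e-01, 1.000502e+02,
       1.420233e+02]), np.int32(1159)) U (array([ 4.510000e-01,  3.078000e-01, -1.165000e-01,  9.719940e+01,
        1.434169e+02]), np.int32(871))
side 160 L (array([4.412000e-01, 2.430000e-02, 2.828000e-01, 9.333930e+01,
       1.389135e+02]), np.int32(1035)) U (array([ 4.549000e-01,  3.110000e-01, -1.117000e-01,  8.713010e+01,
        1.340766e+02]), np.int32(730))
side 190 L (array([4.410000e-01, 2.360000e-02, 3.144000e-01, 8.980390e+01,
       1.372871e+02]), np.int32(924)) U (array([ 4.547000e-01,  3.113000e-01, -1.094000e-01,  8.384740e+01,
        1.334742e+02]), np.int32(661))
w1 130 L (array([4.415000e-01, 2.700000e-02, 3.093000e-01, 9.196650e+01,
       1.420943e+02]), np.int32(10138)) U 
w1 160 L (array([4.415000e-01, 2.700000e-02, 3.099000e-01, 9.129740e+01,
       1.410133e+02]), np.int32(9533)) U 
w1 190 L (array([4.414000e-01, 2.700000e-02, 3.095000e-01, 9.048410e+01,
       1.402409e+02]), np.int32(8470)) U 
w1 dowel tips [[ 0.42565506  0.07667106]
 [ 0.45452366 -0.01333364]] stem [[0.44163315 0.02741114]]
```

drive_tool:
  series:
    - [[-1, 0.02, 0.07, -0.8, 0, 0, -0.03], [-1, 0.02, 0.07, -1.6, 0, 0, -0.03], [-1, 0.02, 0.07, -2.4, 0, 0, -0.03], [-1, 0.02, 0.07, -3.1, 0, 0, -0.03], [-1, 0.02, 0.07, -3.6, 0, 0, -0.03], [-1, 0.02, 0.07, -4.0, 0, 0, -0.03], [-1, 0.02, 0.07, -4.2, 0, 0, -0.03], [-1, 0.02, 0.07, -4.32, 0, 0, -0.03], [-1, 0.02, 0.07, -4.32, 0, 0, -0.03], [-1, 0.02, 0.07, -4.32, 0, 0, -0.03]]
  squeeze: 30

```text
t: 3.15
tool_pos: [0.4415, 0.0265, 0.0354]
orientation: [0.0, 0.591, 0.807, -0.0]
ft_force: [-0.8, -0.4, -0.2]
width: 0.0853
grasp_force: 0.0
```

drive_tool:
  series:
    - [[1, 0, 0, 0, 0, 0, 0], [1, 0, 0, 0, 0, 0, 0], [1, 0, 0, 0, 0, 0, 0], [1, 0, 0, 0, 0, 0, 0], [1, 0, 0, 0, 0, 0, 0], [1, 0, 0, 0, 0, 0, 0], [1, 0, 0, 0, 0, 0, 0], [1, 0, 0, 0, 0, 0, 0], [1, 0, 0, 0, 0, 0, 0], [1, 0, 0, 0, 0, 0, 0]]
  squeeze: 35

```text
t: 4.15
tool_pos: [0.4415, 0.0265, 0.0356]
orientation: [0.0, 0.591, 0.807, 0.0]
ft_force: [-0.3, -0.4, 5.9]
width: 0.0183
grasp_force: 34.1
```

drive_tool:
  series:
    - [[1, 0, 0, 0.2, 0, 0, 0], [1, 0, 0, 0.6, 0, 0, 0], [1, 0, 0, 1.2, 0, 0, 0], [1, 0, 0, 2.0, 0, 0, 0], [1, 0, 0, 2.4, 0, 0, 0], [1, 0, 0, 2.4, 0, 0, 0], [1, 0, 0, 2.4, 0, 0, 0]]

```text
t: 4.85
tool_pos: [0.4412, 0.0268, 0.1556]
orientation: [0.0, 0.591, 0.807, 0.0]
ft_force: [0.5, 0.1, -1.6]
width: 0.0185
grasp_force: 34.3
```

Run:
```python
from h import *
import pickle
d=pickle.load(open('c.pkl','rb'))
w=cam('wrist','pics/w2.png'); c=d['top']
# tray from top view: floor+walls grey low-saturation blob
im=c['color'].astype(int); u=proj(c,[.4495,-.274,.022])[0].astype(int)
print(im[u[1],u[0]])
m=((im.max(2)-im.min(2)<25)&(im.max(2)<190)&(im.min(2)>70)).astype(np.uint8)
n,l,st,ce=cv2.connectedComponentsWithStats(m);k=l[u[1],u[0]]
h=cv2.convexHull(np.argwhere(l==k)[:,::-1].astype(np.int32)).reshape(-1,2)
r=cv2.minAreaRect((unproj(c,h,.022)[:,:2]*1000).astype(np.float32));print(r,st[k])
```

```text
[126 125 129]
((449.3433532714844, -270.1400451660156), (121.42261505126953, 151.72911071777344), 14.376059532165527) [ 333  180   65   56 2452]
```

View pics/w2.png

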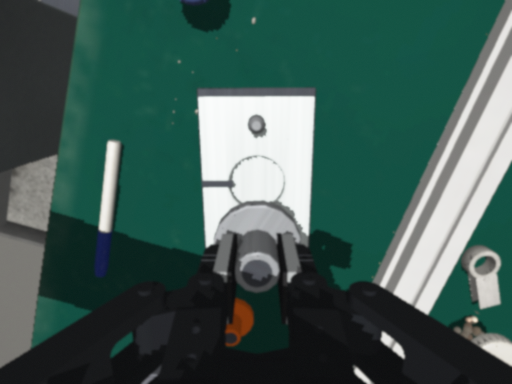

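The casting hangs upright in the fingers, with its top at (257,270), and the cavity is empty. The tray centre is about (0.449, -0.270), yaw 0.25. Moving over the tray and lowering.

drive_tool:
  series:
    - [[1, 0.02, -0.8, 0, 0, 0, -0.02], [1, 0.05, -1.7, 0, 0, 0, -0.04], [1, 0.08, -2.6, 0, 0, 0, -0.06], [1, 0.1, -3.5, 0, 0, 0, -0.06], [1, 0.12, -4.4, 0, 0, 0, -0.06], [1, 0.14, -5.2, 0, 0, 0, -0.06], [1, 0.16, -5.7, -0.2, 0, 0, -0.06], [1, 0.16, -5.94, -0.7, 0, 0, -0.06], [1, 0.16, -5.94, -1.3, 0, 0, -0.06], [1, 0.16, -5.94, -1.8, 0, 0, -0.06], [1, 0.16, -5.94, -2.2, 0, 0, -0.06], [1, 0.16, -5.94, -2.4, 0, 0, -0.06], [1, 0.16, -5.94, -2.5, 0, 0, -0.06], [1, 0.16, -5.94, -2.6, 0, 0, -0.06], [1, 0.16, -5.94, -2.66, 0, 0, -0.06], [1, 0.16, -5.94, -2.7, 0, 0, -0.06], [1, 0.16, -5.94, -2.7, 0, 0, -0.06]]

```text
t: 6.6
tool_pos: [0.4496, -0.2706, 0.0206]
orientation: [0.0, 0.615, 0.789, 0.0]
ft_force: [0.5, -0.4, -1.5]
width: 0.0185
grasp_force: 34.3
```

drive_tool:
  series:
    - [[1, 0, 0, -0.01, 0, 0, 0], [1, 0, 0, -0.02, 0, 0, 0], [1, 0, 0, -0.03, 0, 0, 0], [1, 0, 0, -0.03, 0, 0, 0]]

```text
t: 7.0
tool_pos: [0.4496, -0.2707, 0.0196]
orientation: [0.0, 0.615, 0.789, 0.0]
ft_force: [-0.8, 1.5, 5.8]
width: 0.0183
grasp_force: 35.0
```

Floor contact (5.8 N upward). Releasing with a partial opening, then rising.

drive_tool:
  series:
    - [[0.1, 0, 0, 0, 0, 0, 0], [0.1, 0, 0, 0, 0, 0, 0], [0.1, 0, 0, 0, 0, 0, 0], [0.1, 0, 0, 0, 0, 0, 0], [0.1, 0, 0, 0, 0, 0, 0]]

```text
t: 7.5
tool_pos: [0.4493, -0.2706, 0.0187]
orientation: [-0.0, 0.615, 0.789, -0.0]
ft_force: [0.1, 0.7, -0.1]
width: 0.0384
grasp_force: 0.0
```

drive_tool:
  series:
    - [[0.1, 0, 0, 0.3, 0, 0, 0], [0.1, 0, 0, 0.9, 0, 0, 0], [0.1, 0, 0, 1.7, 0, 0, 0], [0.1, 0, 0, 2.6, 0, 0, 0], [-1, 0, 0.6, 3.4, 0, 0, 0], [-1, 0, 1.5, 4.0, 0, 0, 0], [-1, 0, 2.4, 4.4, 0, 0, -0.05], [-1, 0.1, 3.3, 4.7, 0, 0, -0.1], [-1, 0.1, 4.2, 4.7, 0, 0, -0.15], [-1, 0.1, 5.1, 4.7, 0, 0, -0.2], [-1, 0.12, 6.0, 4.7, 0, 0, -0.25], [-1, 0.12, 6.9, 4.7, 0, 0, -0.3], [-1, 0.12, 7.8, 4.7, 0, 0, -0.33], [-1, 0.12, 8.7, 4.7, 0, 0, -0.33], [-1, 0.12, 9.6, 4.7, 0, 0, -0.33], [-1, 0.12, 10.5, 4.7, 0, 0, -0.33], [-1, 0.12, 11.2, 4.7, 0, 0, -0.33], [-1, 0.12, 11.65, 4.7, 0, 0, -0.33], [-1, 0.12, 11.65, 4.7, 0, 0, -0.33], [-1, 0.12, 11.65, 4.7, 0, 0, -0.33]]

```text
t: 9.5
tool_pos: [0.455, 0.3115, 0.2535]
orientation: [0.0, 0.736, 0.677, -0.001]
ft_force: [0.9, -0.5, 0.1]
width: 0.0853
grasp_force: 0.0
```

Run:
```python
from h import *
import pickle
d=pickle.load(open('c.pkl','rb'))
d['w3']=c=cam('wrist');d['top2']=t=cam('top');pickle.dump(d,open('c.pkl','wb'))
for thr in(130,160,190):print(rect(c,(.4555,.3123),.032,thr))
o=monitor.get_obs();print(o['t'],o['tool_pos'],o['orientation'],o['q'])
a=cv2.resize(c['color'][:300],(512,300));b=cv2.resize(t['color'][150:250,200:400],None,fx=2.56,fy=2.56,interpolation=cv2.INTER_CUBIC)
cv2.imwrite('pics/w3.png',cv2.cvtColor(np.vstack([a,b]),cv2.COLOR_RGB2BGR))
```

```text
(array([ 4.565000e-01,  3.138000e-01, -1.137000e-01,  8.573120e+01,
        1.360234e+02]), np.int32(7798))
(array([ 4.569000e-01,  3.140000e-01, -1.154000e-01,  8.444200e+01,
        1.349871e+02]), np.int32(7484))
(array([ 4.568000e-01,  3.140000e-01, -1.154000e-01,  8.415530e+01,
        1.342809e+02]), np.int32(7206))
9.6 [0.45547678 0.3103324  0.25384727] [ 2.12371739e-04  7.36853840e-01  6.76051971e-01 -3.26154454e-04] [-1.07451804  0.53326589  0.65644518  1.78028269 -0.38739831  0.96104408
 -0.34504777]
```

View pics/w3.png

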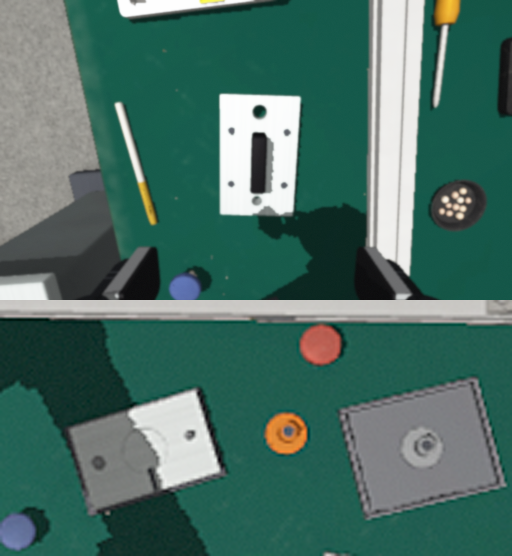

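The wrist view shows the upper half with the larger hole at (259,112), towards +y, as expected. In the top view the casting stands in the tray at (422,447), and the jars and the orange part are unmoved. Descending onto the rib.

drive_tool:
  series:
    - [[-1, 0.03, 0.04, -0.8, 0, 0, -0.0285], [-1, 0.03, 0.04, -1.6, 0, 0, -0.0285], [-1, 0.03, 0.04, -2.4, 0, 0, -0.0285], [-1, 0.03, 0.04, -3.1, 0, 0, -0.0285], [-1, 0.03, 0.04, -3.6, 0, 0, -0.0285], [-1, 0.03, 0.04, -4.0, 0, 0, -0.0285], [-1, 0.03, 0.04, -4.2, 0, 0, -0.0285], [-1, 0.03, 0.04, -4.3, 0, 0, -0.0285], [-1, 0.03, 0.04, -4.3, 0, 0, -0.0285], [-1, 0.03, 0.04, -4.3, 0, 0, -0.0285]]

```text
t: 10.6
tool_pos: [0.4576, 0.314, 0.0397]
orientation: [0.0, 0.746, 0.666, 0.001]
ft_force: [0.1, 0.2, 0.5]
width: 0.0858
grasp_force: 0.0
```

drive_tool:
  series:
    - [[1, 0, 0, 0, 0, 0, 0], [1, 0, 0, 0, 0, 0, 0], [1, 0, 0, 0, 0, 0, 0], [1, 0, 0, 0, 0, 0, 0], [1, 0, 0, 0, 0, 0, 0], [1, 0, 0, 0, 0, 0, 0], [1, 0, 0, 0, 0, 0, 0], [1, 0, 0, 0, 0, 0, 0], [1, 0, 0, 0, 0, 0, 0], [1, 0, 0, 0, 0, 0, 0], [1, 0, 0, 0, 0, 0, 0], [1, 0, 0, 0, 0, 0, 0]]
  squeeze: 90

```text
t: 11.8
tool_pos: [0.4569, 0.3141, 0.039]
orientation: [-0.0, 0.746, 0.666, 0.0]
ft_force: [-1.5, -0.1, 5.6]
width: 0.0151
grasp_force: 88.8
```

Run:
```python
from h import *
c=cam('top');s=cam('side')
for t in(160,190):print(rect(c,(.456,.3122),.032,t),rect(s,(.456,.3122),.032,t))
o=monitor.get_obs();print(o['t'],o['tool_pos'],o['orientation'],o['width'],o['ft_force'])
```

```text
(array([6.060000e-01, 1.885000e-01, 1.100000e-03, 4.315380e+01,
       1.113257e+03]), np.int32(5475)) (array([ 2.052000e-01,  2.336000e-01, -6.517000e-01,  1.108298e+02,
        3.212412e+02]), np.int32(1502))
(array([5.9950000e-01, 2.0540000e-01, 1.2000000e-03, 2.0844400e+01,
       1.0769642e+03]), np.int32(2612)) (array([4.415000e-01, 1.930000e-02, 2.827000e-01, 8.604270e+01,
       1.287321e+02]), np.int32(854))
11.9 [0.45687376 0.31410922 0.03906739] [-1.34424297e-04  7.45706132e-01  6.66274955e-01  1.78394604e-04] 0.014684318455450492 [-1.03234194  0.45082323  4.95493758]
```

drive_tool:
  series:
    - [[1, 0, 0, 0.2, 0, 0, 0], [1, 0, 0, 0.6, 0, 0, 0], [1, 0, 0, 1.2, 0, 0, 0], [1, 0, 0, 1.8, 0, 0, 0], [1, 0, -0.2, 2.0, 0, 0, 0.03], [1, -0.05, -0.8, 2.0, 0, 0, 0.08], [1, -0.1, -1.5, 2.0, 0, 0, 0.14], [1, -0.15, -2.3, 2.0, 0, 0, 0.2], [1, -0.2, -3.1, 2.0, 0, 0, 0.26], [1, -0.25, -3.9, 2.0, 0, 0, 0.32], [1, -0.28, -4.7, 2.0, 0, 0, 0.38], [1, -0.31, -5.3, 2.0, 0, 0, 0.41], [1, -0.31, -5.65, 2.0, 0, 0, 0.422], [1, -0.31, -5.74, 1.8, 0, 0, 0.422], [1, -0.31, -5.74, 1.5, 0, 0, 0.422], [1, -0.31, -5.74, 1.3, 0, 0, 0.422], [1, -0.31, -5.74, 1.3, 0, 0, 0.422], [1, -0.31, -5.74, 1.3, 0, 0, 0.422]]

```text
t: 13.7
tool_pos: [0.441, 0.0274, 0.1033]
orientation: [-0.001, 0.589, 0.808, -0.0]
ft_force: [0.0, -0.5, -3.8]
width: 0.015
grasp_force: 87.9
```

Run:
```python
from h import *
import pickle
d=pickle.load(open('c.pkl','rb'))
c=cam('top');w=cam('wrist')
o=monitor.get_obs();p=o['tool_pos'];q=o['orientation'];print(o['t'],p,q,o['width'],o['ft_force'],o['ft_torque'])
print('yaw',np.arctan2(2*q[2]**2-1,2*q[1]*q[2]))
cv2.imwrite('pics/w4.png',cv2.cvtColor(np.hstack([w['color'][:,:], cv2.resize(c['color'][170:245,230:286],(286,384),interpolation=cv2.INTER_CUBIC)]),cv2.COLOR_RGB2BGR))
```

```text
13.8 [0.44158677 0.02730755 0.10397978] [1.72270644e-04 5.89311955e-01 8.07905543e-01 1.51870421e-04] 0.015119134448062345 [ 0.43157627 -0.28892636 -2.5340166 ] [ 0.04052898  0.03942023 -0.02073843]
yaw 0.31038236572603783
```

View pics/w4.png

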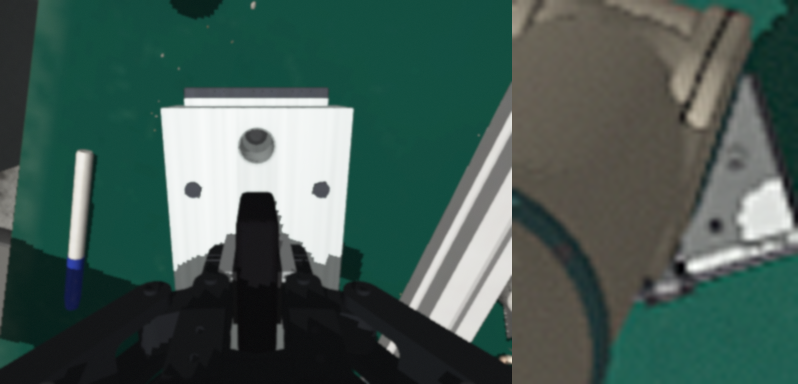

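The wrist view shows the large dowel through the large hole (256,146). The plate's far corners are at about (161,108) and (353,108), and the lower half's far edge runs from 184 to 327 around row 97. I'll compare these with the projections.

Run:
```python
from h import *
w=cam('wrist'); o=monitor.get_obs();p=o['tool_pos'];z=p[2]-.039
T=lambda x,y,a,pts,z:np.c_[np.array(pts)@np.array([[np.cos(a),np.sin(a)],[-np.sin(a),np.cos(a)]])+[x,y],np.full(len(pts),z)]
pl=lambda zz:proj(w,T(p[0],p[1],.3104,[(-.042,.067),(.042,.067),(0,.05)],zz)).round(1).tolist()
print('plate',pl(z+.032))
print('lower',proj(w,T(.4415,.0270,.3095,[(-.045,.07),(.045,.07)],.03)).round(1).tolist())
print('flange',proj(w,T(.4415,.0270,.3095,[(-.05,.077),(.05,.077)],.008)).round(1).tolist())
print('dowel tip',proj(w,T(.4415,.0270,.3095,[(0,.05)],.052)).round(1).tolist())
g=w['color'][...,1].astype(int); G=w['color'].astype(int).min(2)
for r in(100,104,130,150):
    print(r,[(i,G[r,i],G[r,i+1]) for i in range(120,400) if abs(G[r,i+1]-G[r,i])>35])
for col in(210,300):print(col,[(r,G[r,col],G[r+1,col]) for r in range(75,200) if abs(G[r+1,col]-G[r,col])>20])
cr=cv2.resize(w['color'][115:175,215:300],None,fx=8,fy=8,interpolation=cv2.INTER_CUBIC)
cv2.imwrite('pics/w5.png',cv2.cvtColor(cr,cv2.COLOR_RGB2BGR))
```

```text
plate [[158.9, 106.9], [351.3, 106.8], [255.2, 145.7]]
lower [[183.6, 97.4], [327.0, 97.5]]
flange [[182.4, 86.2], [328.4, 86.3]]
dowel tip [[255.2, 133.8]]
100 [(182, np.int64(48), np.int64(129)), (183, np.int64(129), np.int64(209)), (326, np.int64(220), np.int64(165)), (327, np.int64(165), np.int64(85)), (328, np.int64(85), np.int64(32))]
104 [(182, np.int64(60), np.int64(111)), (183, np.int64(111), np.int64(182)), (184, np.int64(182), np.int64(225)), (326, np.int64(197), np.int64(144)), (327, np.int64(144), np.int64(82))]
130 [(160, np.int64(27), np.int64(70)), (161, np.int64(70), np.int64(147)), (162, np.int64(147), np.int64(210)), (350, np.int64(224), np.int64(167)), (351, np.int64(167), np.int64(86)), (352, np.int64(86), np.int64(32))]
150 [(162, np.int64(40), np.int64(110)), (163, np.int64(110), np.int64(191)), (164, np.int64(191), np.int64(229)), (239, np.int64(167), np.int64(130)), (273, np.int64(145), np.int64(184)), (348, np.int64(228), np.int64(183)), (349, np.int64(183), np.int64(111)), (350, np.int64(111), np.int64(49))]
210 [(87, np.int64(50), np.int64(72)), (96, np.int64(93), np.int64(131)), (97, np.int64(131), np.int64(197)), (98, np.int64(197), np.int64(237)), (104, np.int64(238), np.int64(215)), (105, np.int64(215), np.int64(171)), (107, np.int64(166), np.int64(205)), (108, np.int64(205), np.int64(234))]
300 [(96, np.int64(92), np.int64(127)), (97, np.int64(127), np.int64(191)), (98, np.int64(191), np.int64(233)), (104, np.int64(234), np.int64(209)), (105, np.int64(209), np.int64(167)), (107, np.int64(168), np.int64(210)), (108, np.int64(210), np.int64(237))]
```

View pics/w5.png

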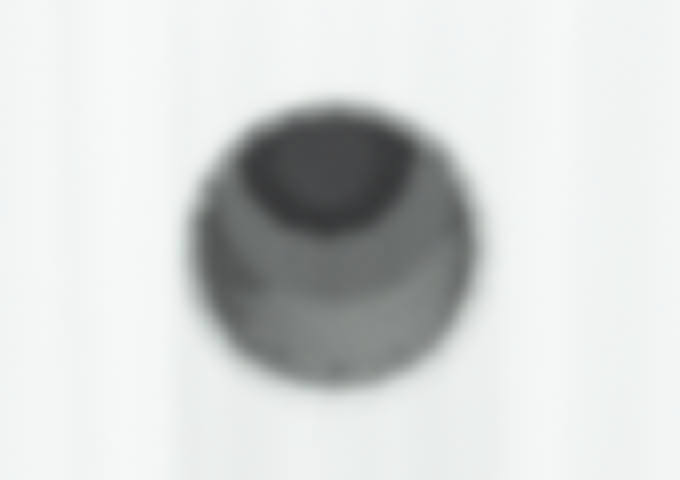

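The plate sits about 0.5 mm towards +x' relative to the lower half; everything else agrees. I'll nudge it and lower slowly.

drive_tool:
  series:
    - [[1, -0.01, 0, -0.08, 0, 0, 0], [1, -0.01, 0, -0.16, 0, 0, 0], [1, -0.01, 0, -0.22, 0, 0, 0], [1, -0.01, 0, -0.28, 0, 0, 0], [1, -0.01, 0, -0.34, 0, 0, 0], [1, -0.01, 0, -0.4, 0, 0, 0], [1, -0.01, 0, -0.4, 0, 0, 0]]

```text
t: 14.55
tool_pos: [0.4406, 0.0269, 0.0834]
orientation: [-0.0, 0.59, 0.808, -0.0]
ft_force: [-0.5, 0.0, -2.6]
width: 0.0151
grasp_force: 88.0
```

drive_tool:
  series:
    - [[1, 0, 0, -0.06, 0, 0, 0], [1, 0, 0, -0.12, 0, 0, 0], [1, 0, 0, -0.18, 0, 0, 0], [1, 0, 0, -0.22, 0, 0, 0], [1, 0, 0, -0.26, 0, 0, 0], [1, 0, 0, -0.26, 0, 0, 0], [1, 0, 0, -0.26, 0, 0, 0]]

```text
t: 15.25
tool_pos: [0.4409, 0.0269, 0.0708]
orientation: [-0.0, 0.59, 0.808, -0.0]
ft_force: [-0.2, -0.4, -2.6]
width: 0.0151
grasp_force: 88.0
```

drive_tool:
  series:
    - [[1, 0, 0, -0.01, 0, 0, 0], [1, 0, 0, -0.02, 0, 0, 0], [1, 0, 0, -0.03, 0, 0, 0], [1, 0, 0, -0.04, 0, 0, 0], [1, 0, 0, -0.04, 0, 0, 0]]

```text
t: 15.75
tool_pos: [0.4408, 0.0269, 0.069]
orientation: [-0.0, 0.59, 0.808, 0.0]
ft_force: [-0.4, 1.1, 1.5]
width: 0.0144
grasp_force: 88.7
```

drive_tool:
  series:
    - [[1, 0, 0, -0.01, 0, 0, 0], [1, 0, 0, -0.015, 0, 0, 0], [1, 0, 0, -0.015, 0, 0, 0], [1, 0, 0, -0.015, 0, 0, 0]]

```text
t: 16.15
tool_pos: [0.4408, 0.027, 0.069]
orientation: [0.0, 0.59, 0.808, 0.0]
ft_force: [-3.5, 1.0, 12.6]
width: 0.0149
grasp_force: 90.4
```

drive_tool:
  series:
    - [[1, 0, 0, -0.001, 0, 0, 0], [1, 0, 0, -0.001, 0, 0, 0], [1, 0, 0, -0.001, 0, 0, 0], [1, 0, 0, -0.001, 0, 0, 0], [1, 0, 0, -0.001, 0, 0, 0], [1, 0, 0, -0.001, 0, 0, 0], [1, 0, 0, -0.001, 0, 0, 0], [1, 0, 0, -0.001, 0, 0, 0]]

```text
t: 16.95
tool_pos: [0.4409, 0.027, 0.069]
orientation: [0.0, 0.59, 0.808, 0.0]
ft_force: [-3.0, -0.4, 13.6]
width: 0.0148
grasp_force: 90.5
```

Run:
```python
from h import *
w=cam('wrist');c=cam('top')
o=monitor.get_obs();print(o['t'],o['tool_pos'],o['ft_force'],o['ft_torque'],o['grasp_force'])
cv2.imwrite('pics/w6.png',cv2.cvtColor(np.hstack([w['color'][60:360], cv2.resize(c['color'][165:235,330:395],(279,300))]),cv2.COLOR_RGB2BGR))
```

```text
17.05 [0.44084618 0.0269351  0.06897608] [-3.35644244  0.28110838 13.68163768] [-0.04199924  0.54855219  0.0553748 ] 90.48849821090698
```

View pics/w6.png

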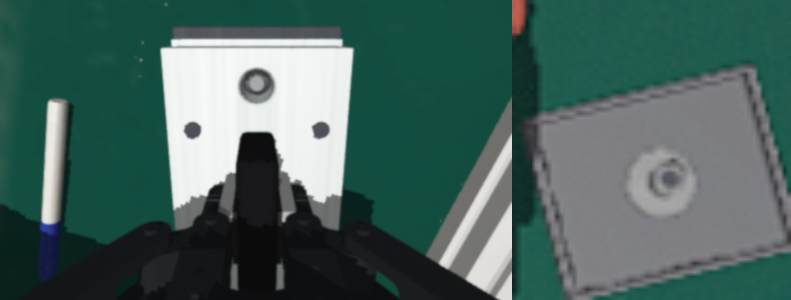

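The large dowel now sits up inside the large hole at (256,85). The TCP is 30 mm above where it gripped on the bench (0.069 against 0.039 m), so the halves meet face to face. The push is steady at about 14 N on the sensor, and the casting stands in the tray at (662,180). Handing in.

```bash
python3 -c "
from h import *
print(workorder.finish_job())"
```

```text
the job is handed in; nothing more can be done
None
```

The job is handed in, with no verdict shown: the casting stands on its foot in the tray, the upper half is closed on its dowels, and the gripper holds it down with about 14 N at the wrist sensor.

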